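# Pack the saddle-stitching kit into its fitted tray

### The arm

A 7-joint arm with a two-finger parallel gripper is mounted at the origin on the work surface. World frame = base frame: x ahead of the robot, y to its left, z up, the work surface at z = 0. Lengths are in m, angles in rad, forces in N, time in s.
With the tool pointing down it reaches from about 0.4 to 0.925 m from the base axis. Payload 5.6 kg.
Tool frame: the origin (TCP) lies at the centre of the arm's flange, where the gripper is bolted on; the fingertips stand 173 mm ahead of it and the grasp point (between the pads) lies 155 mm ahead of it; y points along the fingers, z is the direction in which the jaws open and shut, and the axes are right-handed (so a half turn about y gives the same grasp; the last joint's range is limited). The gripper opens to 85 mm and grips with 20 to 120 N. Pads are 22 mm wide; open, the fingers measure 114 mm over their backs; the gripper's body (76 mm by 85 mm) begins 54 mm behind the grasp point. The pads swing forward as they close: fully open they stand 13 mm farther back than shut.
Start: joints at [-1.202, 0.468, -0.012, 1.603, 0.006, 1.071, -0.056], TCP at [0.26, 0.596, 0.405] pointing down, gripper open.
Joint ranges: [-2.53, 2.53], [-0.31, 2.02], [-1.57, 1.55], [0.28, 2.44], [-1.29, 4.43], [0.15, 1.84], [-2.92, 2.92]. Speed limits (rad/s): [2.57, 2.57, 3.14, 3.14, 3.14, 3.14, 3.14].

### API

Orientations are given as a rotation vector (axis times angle).
In Python, from plant import robot, monitor, cams, workorder gives the robot as it stands. Calls block until the motion is done:
- robot.move_ptp(position, orientation): joint-space move of the TCP to a pose.
- robot.servo_line(position, attitude=None, feed=0.15, stop_force=None): straight line of the TCP; attitude=None keeps the orientation; feed is the mean speed in m/s. With stop_force (N) it stops when the force on the tool has changed by that much, and returns True; else False.
- robot.move_joints(angles): joint-space move.
- robot.gripper_to(opening, effort=None): finger opening in m; effort is the grip in N (None keeps the last); returns when the fingers have stopped.
- robot.pause(seconds).
- robot.solve_ik(position, orientation): joint angles nearest the present ones, or None.
- monitor.sense(): the state.
- cams.read_camera(name): name is "side" or "top"; returns a dict with "image" (384x512x3 uint8, red, green, blue), "camera_matrix" (3x3 intrinsics, pixels), "D" ([k1, k2, p1, p2, k3] as OpenCV has them; the pictures are not rectified), "rvec" (rotation vector, rad) and "tvec" (3), from world to camera coordinates, as OpenCV has them. Camera axes: x right, y down, z forward; pixel columns grow to the right and rows downward; lengths in m; the calibration is good to about 2 mm. A picture is of the moment at which its call begins. There is no depth.
A pose or a line that the arm cannot do raises robot.IKError and nothing moves.
- workorder.sign_off(): hands the job in, once; it reports no verdict.
The state is a dict: "time_s": time; "joint_pos": joint angles; "dq": joint speeds; "effort": joint torques, N m; "tcp_pos": TCP position; "orientation": TCP orientation; "ft_force": force on the tool from outside, world axes, zero at the start; "wrist_torque": the same for the moment, N m; "finger_gap": finger opening in m.
Only numpy, scipy, OpenCV 4.12 (cv2) and the standard library are available. Lean on these libraries where they do the work, as an engineer would, in place of code of your own. Each camera call takes 0.05 s, during which the arm holds its last target.

### The job

Pack the saddle-stitching kit from the punching board into its wooden tray, each piece resting on the floor of its own pocket: the small spool of thread standing upright in the round pocket, the beeswax bar lying flat in the small rectangular one, the awl in the longest pocket that runs lengthwise, and the wide eight-tooth pricking iron lying flat in the pocket across the tray's end. Leave the large spool, the long bar of polishing compound, the narrow two-tooth iron and the broad-bladed skiving knife where they lie on the board.

Things in the scene. Friction and masses are not known exactly. Their poses are not given: they have to be found in the camera images.
- tray: Fixed brown wood tray 166x236x22 mm (x,y,z), left or right, yawed up to 0.65 rad. Origin: centre of underside. Four pockets, floors 7 mm up, rim at 22. Centres and x by y sizes in its frame, mm: across the -y end (0,-79) 150x62, iron lies along x; longest lengthwise (-40,35) 70x150, awl lies along y; small rectangle (39,0) 58x80, wax lengthwise along y; round (39,77) diameter 58, spool stands.
- board: Fixed pale grey punching board 300 x 360 x 10 mm (x, y, z), origin: centre of its underside, on the other side from the tray. The eight loose pieces lie on it, bases 10 mm above the table, in two rows of four: about 90 mm apart along y, 140 mm along x, any piece in any place. Between board and tray stands a rivet tin, 34 mm wide, 14 mm high; other equipment is beyond them.
- spool: Small spool of waxed thread, standing: black flanges, pale thread, 40 mm diameter, 45 mm tall. Origin: centre of its underside, z up along its axis. Goes in the round pocket.
- wax: Bar of beeswax, honey-coloured, 60 x 38 x 30 mm (x, y, z), lying flat. Origin: centre of its underside, x along its length. Goes in the small rectangular pocket.
- wide_iron: Wide pricking iron, bright steel, flat, 108 mm long along x: square shank 12 x 12 mm from x = -54 to +8 mm, shoulder, then a 32 mm wide, 8 mm thick head with eight teeth to +x. Origin: under mid-length, level with the shank's underside; take it across the shank near x = -5 mm. Goes in the pocket across the tray's end, either way round.
- awl: Awl lying on a flat of its pale wooden haft, 118 mm long along x: haft bulb 26 mm wide, 24 high, x = -59 to -13 mm; neck 19 mm wide to +16; brass ferrule; thin round blade to +59. Origin: under mid-length, level with the haft's underside; take it across the bulb near x = -28 mm, where it balances. Goes in the longest lengthwise pocket, either way round.
- big_spool: Look-alike, stays: large spool of the same thread, standing, 58 mm diameter, 52 mm tall. Origin: centre of its underside.
- compound_bar: Look-alike, stays: long grey-green bar of polishing compound, 96 x 34 x 26 mm (x, y, z), lying flat. Origin: centre of its underside, x along its length.
- narrow_iron: Look-alike, stays: narrow pricking iron, same steel shank and length (108 mm along x), but the head is only 12 mm wide with two teeth, to +x. Origin: under mid-length, level with the shank's underside.
- skiving_knife: Look-alike, stays: skiving knife, same wooden haft and length as the awl (118 mm along x) but with a broad flat blade, 22 mm wide, at +x. Origin: under mid-length, level with the haft's underside.

How it is judged:
At the end, for the whole second after the job is handed in: Spool, wax, wide iron and awl rest at their own pockets' floors (within 5 mm, tilt < 0.12 rad), off centre at most 12, 14, 24 x 28 and 22 x 26 mm (along x across the pocket), iron and awl within 0.5 rad of the pocket's length, all at rest; look-alikes within 30 mm of their starts (x of spool in the frame of tray between 0.027 and 0.051 m and y of spool in the frame of tray between 0.065 and 0.089 m and z of spool in the frame of tray between 0.002 and 0.012 m and angle between each of spool, wax, wide_iron, awl's own z axis and vertical below 0.12 rad and linear speed of each of spool, wax, wide_iron, awl below 0.02 m/s and angular speed of each of spool, wax, wide_iron, awl below 0.3 rad/s and x of wax in the frame of tray between 0.025 and 0.053 m and y of wax in the frame of tray between -0.014 and 0.014 m and z of wax in the frame of tray between 0.002 and 0.012 m and x of wide_iron in the frame of tray between -0.024 and 0.024 m and y of wide_iron in the frame of tray between -0.107 and -0.051 m and z of wide_iron in the frame of tray between 0.002 and 0.012 m and x of awl in the frame of tray between -0.066 and -0.014 m and y of awl in the frame of tray between 0.013 and 0.057 m and z of awl in the frame of tray between 0.002 and 0.012 m and angle between the x axis of wide_iron and the x axis of tray, either way round below 0.5 rad and angle between the x axis of awl and the y axis of tray, either way round below 0.5 rad and distance of each of big_spool, compound_bar, narrow_iron, skiving_knife from where it was at the start of the episode below 0.03 m); the robot touches nothing.
It fails at once if the large spool is moved more than 30 mm (distance of big_spool from where it was at the start of the episode above 0.03 m).
It fails at once if the long compound bar is moved more than 30 mm (distance of compound_bar from where it was at the start of the episode above 0.03 m).
It fails at once if the narrow two-tooth iron is moved more than 30 mm (distance of narrow_iron from where it was at the start of the episode above 0.03 m).
It fails at once if the skiving knife is moved more than 30 mm (distance of skiving_knife from where it was at the start of the episode above 0.03 m).
It also fails if it takes over 99 s, if anything falls off the work surface, if the arm or the gripper's body presses on something with over 40 N, if the wrist force passes 120 N, or if a joint passes its speed limit or range.

## Working session

There is one attempt and no reset: what is moved stays moved. The work goes in short steps, each a Python script; the robot and the scene stay as the last script left them, time stands still between calls to the robot, and variables do not carry over. Pictures are saved under pics/ and viewed, and the job is handed in when it is done.

```bash
ls; mkdir -p pics; python3 - <<'E'
from plant import robot, monitor, cams, workorder
import cv2,numpy as np
s=monitor.sense();print(s['time_s'],s['tcp_pos'],s['orientation'],s['finger_gap'])
for n in('top','side'):
    d=cams.read_camera(n);cv2.imwrite(f'pics/{n}0.png',d['image'][...,::-1]);np.savez(f'{n}0.npz',**d)
    R=cv2.Rodrigues(np.array(d['rvec'],float))[0];print(n,d['camera_matrix'],d['D'],-R.T@np.array(d['tvec']).ravel(),R[2])
E
```

```text
pics
0.0 [0.26009691 0.59541362 0.40369517] [-1.54836562  0.32328258 -0.32290925] 0.08541372312594225
top [[391.17132432   0.         255.15862193]
 [  0.         391.17132432 189.94558011]
 [  0.           0.           1.        ]] [0.03021156 0.         0.         0.         0.        ] [0.38011669 0.0042491  0.96599559] [ 0.1718933  -0.01303521 -0.98502933]
side [[456.27607544   0.         259.78671825]
 [  0.         456.27607544 194.84597482]
 [  0.           0.           1.        ]] [-0.02908538  0.          0.          0.          0.        ] [ 0.17185595 -0.73390596  0.98267957] [ 0.28141063  0.58563311 -0.76015914]
```

View pics/top0.png

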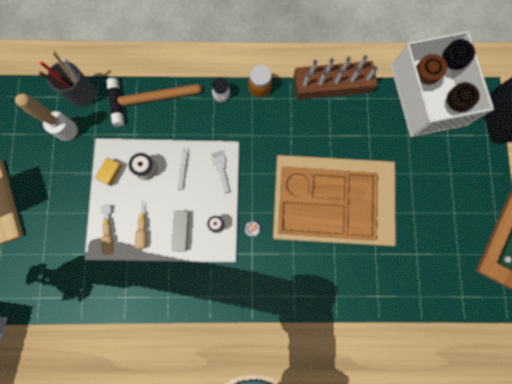

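View pics/side0.png

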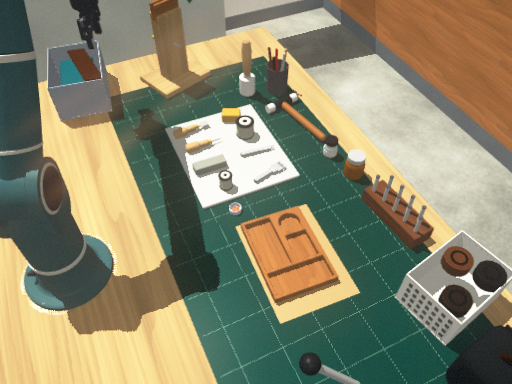

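The top view shows the board at left, px (90-240, 140-260), and the tray at right, (275-395, 157-243). The spool is near (216,224), the wax (107,172), the wide iron (221,172) and the awl (141,226). The knife is near (107,230). I'll zoom in next.

```bash
cat > h.py <<'E'
import cv2,numpy as np
def load(n): 
    return dict(np.load(n))
def ray(d,px):
    K=np.array(d['camera_matrix'],float);D=np.array(d['D'],float)
    p=cv2.undistortPoints(np.array(px,float).reshape(-1,1,2),K,D).reshape(-1,2)
    R=cv2.Rodrigues(np.array(d['rvec'],float))[0];C=-R.T@np.array(d['tvec'],float).ravel()
    return C,np.c_[p,np.ones(len(p))]@R
def toplane(d,px,z):
    C,v=ray(d,px); return (C+v*((z-C[2])/v[:,2])[:,None])[:,:2]
def proj(d,P):
    return cv2.projectPoints(np.array(P,float).reshape(-1,1,3),np.array(d['rvec'],float),np.array(d['tvec'],float),np.array(d['camera_matrix'],float),np.array(d['D'],float))[0].reshape(-1,2)
E
python3 - <<'E'
import cv2
from h import *
t=cv2.imread('pics/top0.png')
cv2.imwrite('pics/zb.png',cv2.resize(t[130:270,80:250],None,fx=4,fy=4,interpolation=cv2.INTER_CUBIC)) 
cv2.imwrite('pics/zt.png',cv2.resize(t[145:255,265:405],None,fx=5,fy=5,interpolation=cv2.INTER_CUBIC))
s=cv2.imread('pics/side0.png')
cv2.imwrite('pics/zs.png',cv2.resize(s[95:215,160:300],None,fx=5,fy=5,interpolation=cv2.INTER_CUBIC))
E
```

```text
(no output)
```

View pics/zb.png

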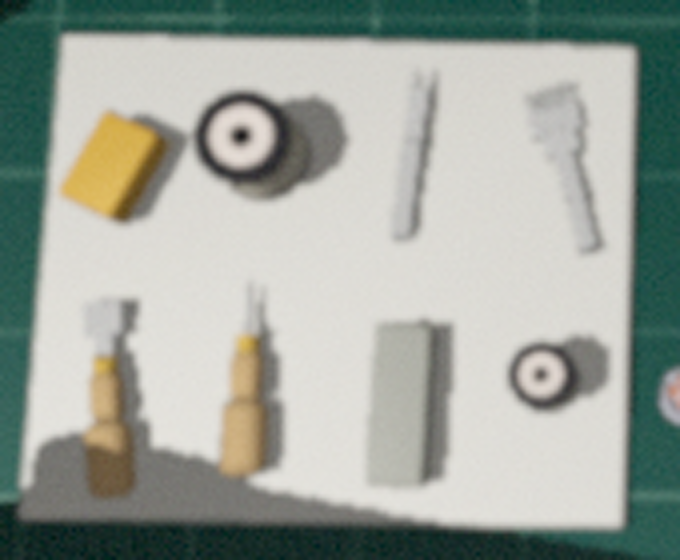

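View pics/zt.png

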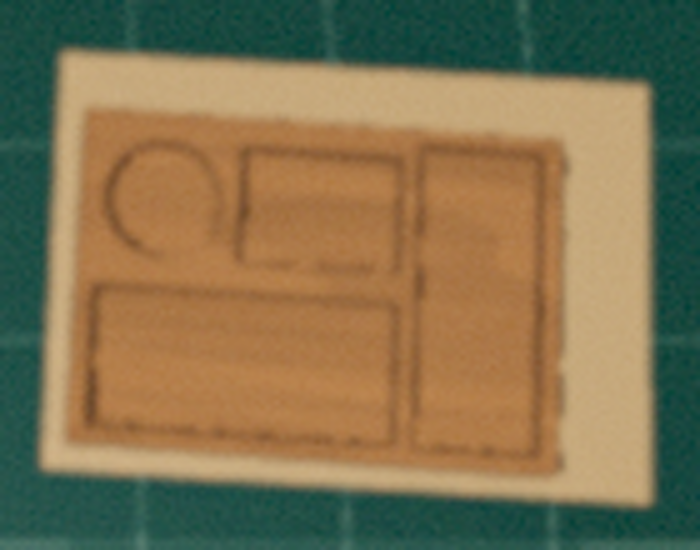

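View pics/zs.png

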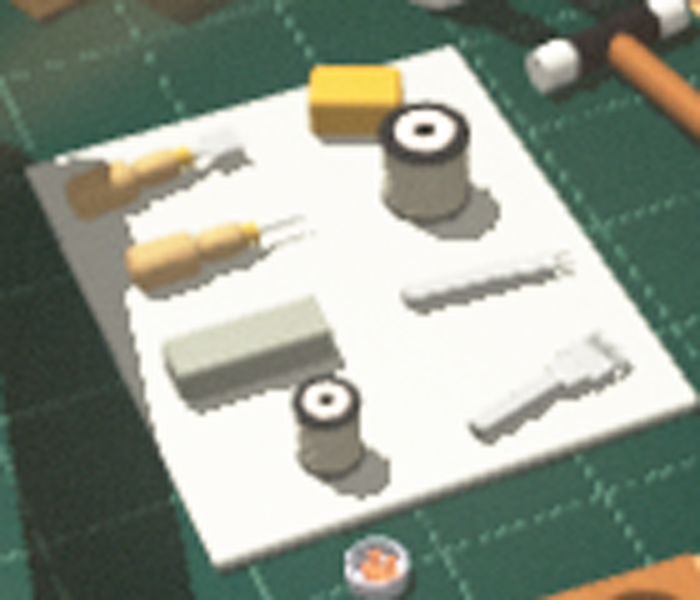

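```bash
python3 - <<'E'
from h import *
d=load('top0.npz');im=d['image'];hsv=cv2.cvtColor(im,cv2.COLOR_RGB2HSV);cv2.imwrite
print('tray centre px hsv',hsv[200,325],hsv[170,380],hsv[165,300],'wax',hsv[172,107],'awl',hsv[235,140],'iron',hsv[175,221], 'board',hsv[200,150])
# tray: brown mask
m=((hsv[...,0]<16)&(hsv[...,1]>125)&(hsv[...,2]>110)).astype(np.uint8);m[:, :270]=0;m[:,400:]=0;m[:150]=0;m[250:]=0
m=cv2.morphologyEx(m,cv2.MORPH_CLOSE,np.ones((5,5)))
cs,_=cv2.findContours(m,cv2.RETR_EXTERNAL,cv2.CHAIN_APPROX_NONE);c=max(cs,key=cv2.contourArea)
p=toplane(d,c[:,0],0.022);r=cv2.minAreaRect((p*1000).astype(np.float32));print('tray rect mm',r)
m=((abs(hsv[...,0].astype(int)-22)<8)&(hsv[...,1]>120)).astype(np.uint8);m[:, :85]=0;m[:,240:]=0;m[:135]=0;m[265:]=0
cs,_=cv2.findContours(m,cv2.RETR_EXTERNAL,cv2.CHAIN_APPROX_NONE)
for c in cs:
    if cv2.contourArea(c)<30: continue
    for z in (.04,.022):
        print(cv2.boundingRect(c),z,cv2.minAreaRect((toplane(d,c[:,0],z)*1000).astype(np.float32)))
# hand points
f=lambda X,Y:((X+.5)/4-.5+80,(Y+.5)/4-.5+130)
for n,pts,z in [('spool',[(542,375)],.055),('bigspool',[(241,136)],.062),('wideiron shank end, head mid, teeth end',[(592,248),(557,110),(549,88)],.02),('awl haft end, bulb mid, tip',[(241,472),(246,405),(256,285)],.028),('narrow',[(403,238),(425,72)],.02),('knife',[(110,495),(110,300)],.025),('compound top face',[(378,322),(432,322),(424,487),(367,485)],.036),('board',[(62,33),(637,45),(626,528),(20,520)],.01),('tin',[(680,395)],.014)]:
    print(n,(toplane(d,[f(*q) for q in pts],z)*1000).round(1).tolist())
f=lambda X,Y:((X+.5)/5-.5+265,(Y+.5)/5-.5+145)
print('traycorners',(toplane(d,[f(*q) for q in [(85,110),(565,142),(558,472),(68,442)]],.022)*1000).round(1).tolist())
E
```

```text
tray centre px hsv [ 15 143 178] [ 19  98 196] [ 18  95 198] wax [ 22 154 218] awl [ 18  96 200] iron [ 20   4 195] board [ 21   8 221]
tray rect mm ((514.0552368164062, -186.35354614257812), (236.75418090820312, 164.77963256835938), 85.91448211669922)
(96, 159, 25, 25) 0.04 ((588.3685302734375, 343.6246337890625), (41.72486877441406, 55.447208404541016), 63.67868423461914)
(96, 159, 25, 25) 0.022 ((592.4166259765625, 350.2215270996094), (42.53594970703125, 56.52505111694336), 63.67860412597656)
spool [[460.2, 85.5]]
bigspool [[600.9, 264.0]]
wideiron shank end, head mid, teeth end [[541.0, 59.2], [628.1, 81.8], [642.2, 87.0]]
awl haft end, bulb mid, tip [[405.8, 263.9], [445.1, 262.9], [517.1, 260.5]]
narrow [[547.2, 174.8], [652.3, 164.2]]
knife [[392.9, 340.3], [508.5, 347.8]]
compound top face [[493.6, 185.1], [493.6, 153.1], [396.5, 155.0], [397.8, 188.2]]
board [[679.7, 393.4], [673.2, 32.6], [372.3, 37.7], [378.7, 397.5]]
tin [[451.5, 5.3]]
traycorners [[603.6, -73.9], [587.4, -311.0], [425.4, -298.4], [439.8, -63.4]]
```

```bash
cat > ov.py <<'E'
from h import *
def rt(x,y,a,P,z):
    P=np.array(P,float);c,s=np.cos(a),np.sin(a)
    return np.c_[P@np.array([[c,s],[-s,c]])+[x,y],np.full(len(P),z)]
def box(l,w): return [(l/2,w/2),(-l/2,w/2),(-l/2,-w/2),(l/2,-w/2)]
def circ(r): return [(r*np.cos(t),r*np.sin(t)) for t in np.linspace(0,6.28,24)]
sh=lambda b,x,y:[(p[0]+x,p[1]+y) for p in b]
iron=[(-.054,-.006),(.008,-.006),(.008,-.006),(.02,-.016),(.054,-.016),(.054,.016),(.02,.016),(.008,.006),(-.054,.006)]
awl=[(-.059,-.011),(-.013,-.013),(-.013,-.0095),(.016,-.0095),(.016,-.002),(.059,0),(.016,.002),(.016,.0095),(-.013,.0095),(-.013,.013),(-.059,.011)]
def overlay(d,items,crop,f,out):
    x0,y0,x1,y1=crop
    im=cv2.resize(d['image'][y0:y1,x0:x1,::-1],None,fx=f,fy=f,interpolation=cv2.INTER_CUBIC)
    for P in items:
        q=(proj(d,P)-[x0,y0]+.5)*f-.5
        cv2.polylines(im,[q.round().astype(int)],True,(255,0,255),1)
    cv2.imwrite(out,im)
def items(E):
    o=[]
    T=E['tray']
    for b in (box(.166,.236),sh(box(.15,.062),0,-.079),sh(box(.07,.15),-.04,.035),sh(box(.058,.08),.039,0),sh(circ(.029),.039,.077)): o.append(rt(*T,b,.022))
    for z in (.01,.04): o.append(rt(*E['wax'],box(.06,.038),z))
    for z in (.01,.055): o.append(rt(*E['spool'],circ(.02),z))
    o.append(rt(*E['iron'],iron,.021)); o.append(rt(*E['awl'],awl,.022))
    return o
E
cat > est.py <<'E'
E=dict(tray=(.514,-.1865,-.069),wax=(.591,.346,-.5),spool=(.460,.0855,0),iron=(.5915,.072,.262),awl=(.462,.2622,-.03))
E
python3 - <<'E'
from ov import *;from est import E
t=load('top0.npz');s=load('side0.npz');I=items(E)
overlay(t,I,(85,145,245,255),5,'pics/o_tb.png');overlay(s,I,(160,95,310,215),5,'pics/o_sb.png')
overlay(t,I[:5],(265,145,405,255),5,'pics/o_tt.png');overlay(s,I[:5],(230,195,370,315),5,'pics/o_st.png')
E
```

```text
(no output)
```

View pics/o_tb.png

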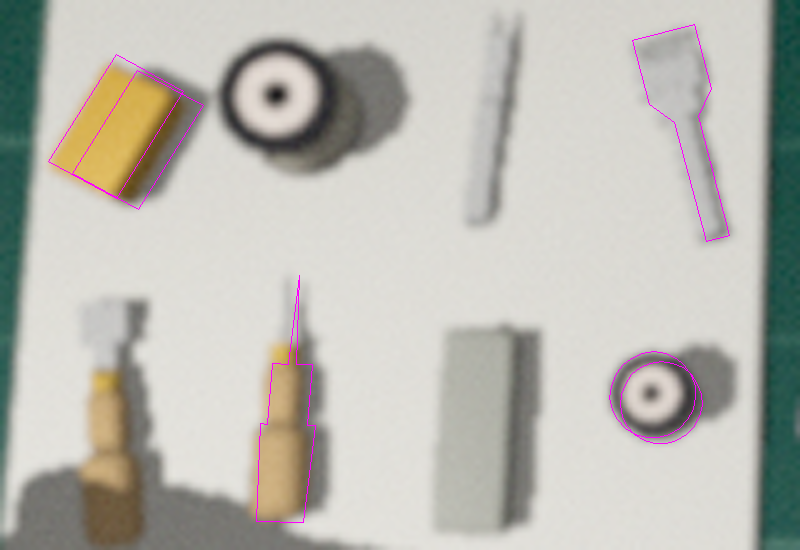

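View pics/o_sb.png

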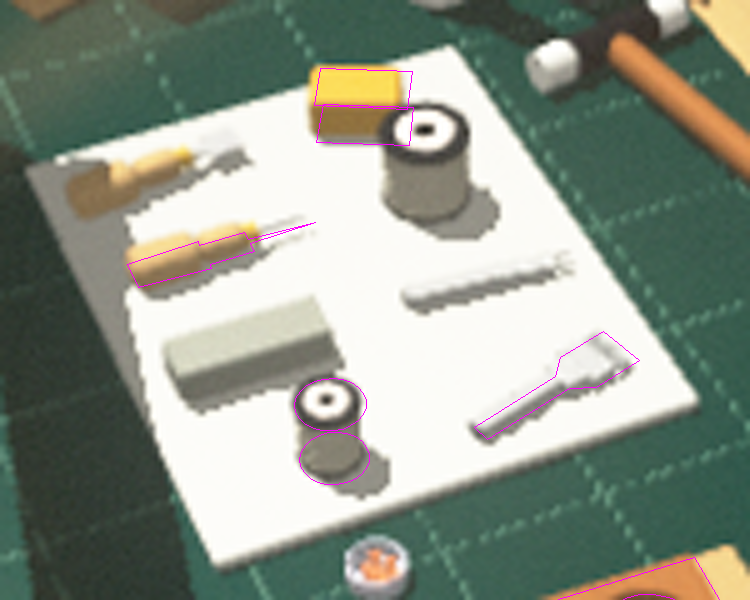

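View pics/o_tt.png

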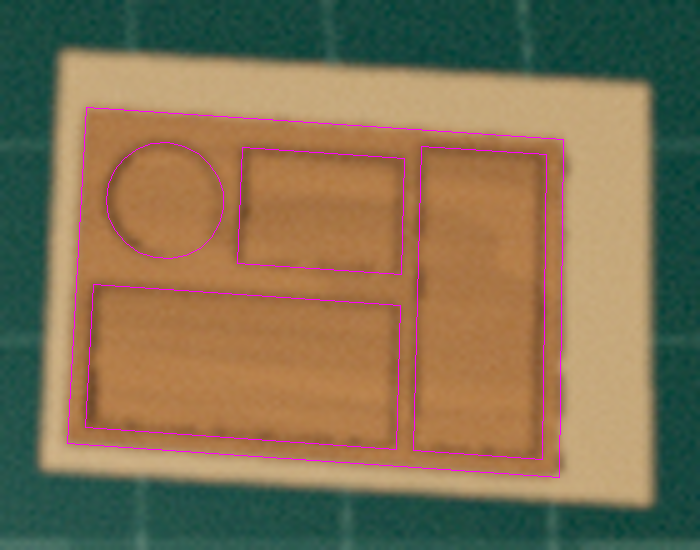

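View pics/o_st.png

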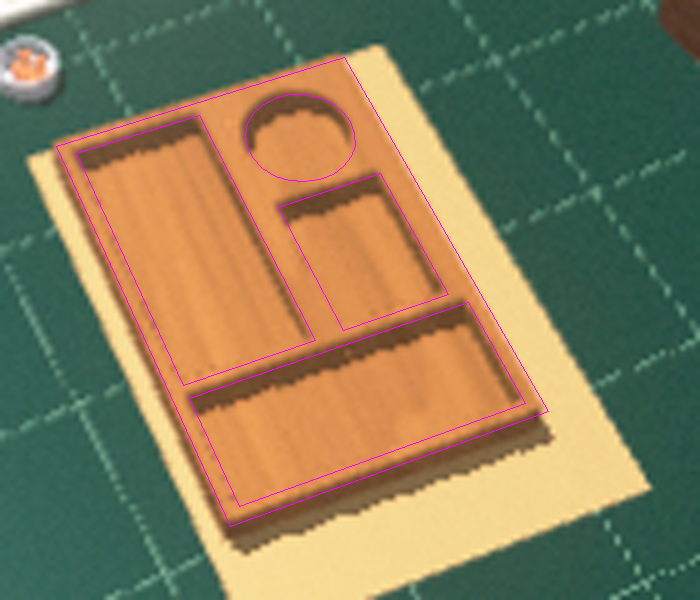

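```bash
python3 - <<'E'
from ov import *
t=load('top0.npz');s=load('side0.npz')
def z(d,c,f): 
    x0,y0,x1,y1=c;return cv2.resize(d['image'][y0:y1,x0:x1,::-1],None,fx=f,fy=f,interpolation=cv2.INTER_NEAREST)
a=z(t,(92,155,127,190),11);b=z(s,(218,104,253,129),11);b=cv2.copyMakeBorder(b,0,a.shape[0]-b.shape[0],0,0,0)
c=z(t,(205,212,240,237),11)
e=z(s,(213,165,243,195),11)
h=np.hstack([a,b]);cv2.imwrite('pics/zw.png',h);print(h.shape)
e=cv2.copyMakeBorder(e,0,0,0,0,0);c=cv2.copyMakeBorder(c,0,e.shape[0]-c.shape[0],0,0,0)
cv2.imwrite('pics/zsp.png',np.hstack([c,e]))
E
```

```text
(385, 770, 3)
```

View pics/zw.png

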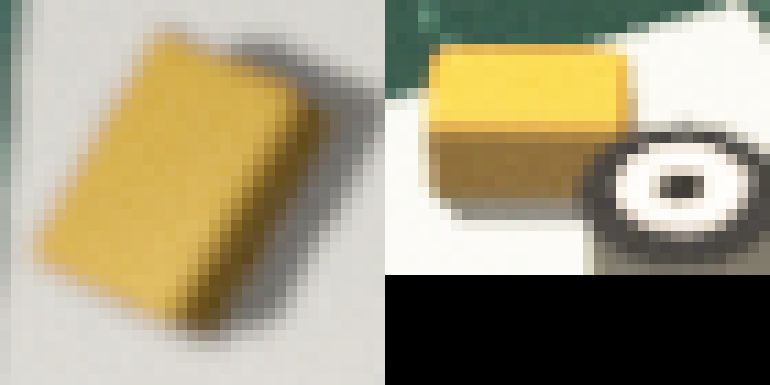

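View pics/zsp.png

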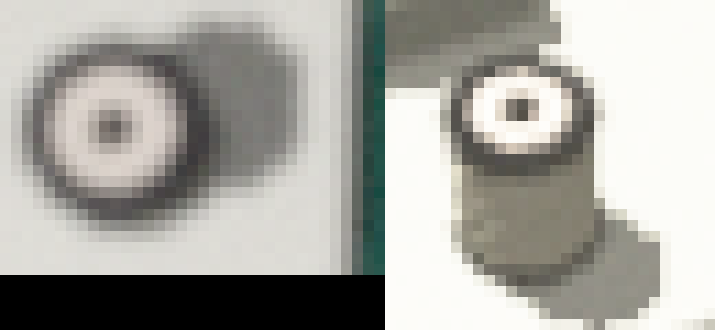

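```bash
cat >> h.py <<'E'
def tri(ds,pxs):
    A=np.zeros((3,3));b=np.zeros(3);L=[]
    for d,p in zip(ds,pxs):
        C,v=ray(d,[p]);v=v[0]/np.linalg.norm(v[0]);M=np.eye(3)-np.outer(v,v);A+=M;b+=M@C;L.append((C,M))
    X=np.linalg.solve(A,b);return X,[np.linalg.norm(M@(X-C)) for C,M in L]
E
python3 - <<'E'
from h import *
t=load('top0.npz');s=load('side0.npz')
for n,a,b,z in [('wax',(107.0,170.2),(230.7,111.5),.04),('spool',(214.8,223.05),(224.8,174.3),.055),('big',(139.9,163.6),(244.6,120.3),.062)]:
    X,r=tri((t,s),(a,b));print(n,X.round(4),np.round(r,4),'topplane',toplane(t,[a],z).round(4),'side',toplane(s,[b],z).round(4))
f=lambda X,Y:(X/11-.5+92,Y/11-.5+155)
c=toplane(t,[f(*p) for p in[(163,28),(305,95),(180,318),(35,250)]],.04);print(c.round(4),np.linalg.norm(c-np.roll(c,-1,0),axis=1),[np.arctan2(*(c[i]-c[j])[::-1]) for i,j in((0,3),(1,2))])
# awl pts side: zoom5 origin160,95
g=lambda X,Y:((X+.5)/5-.5+160,(Y+.5)/5-.5+95)
T=lambda X,Y:((X+.5)/5-.5+85,(Y+.5)/5-.5+145)
print('side awl',toplane(s,[g(133,268),g(250,232),g(310,228)],.022).round(4),'iron',toplane(s,[g(482,430),g(556,378),g(618,345)],.02).round(4))
print('top awl hend,bulbneck,ferrule,tip',toplane(t,[T(272,518),T(281,428),T(284,350),T(292,280)],.022).round(4),'iron',toplane(t,[T(719,238),T(686,118),T(663,33)],.02).round(4))
E
```

```text
wax [0.5875 0.3465 0.0442] [0.0014 0.0014] topplane [[0.5899 0.3478]] side [[0.5879 0.3516]]
spool [0.4594 0.0862 0.0593] [0.0012 0.0012] topplane [[0.4609 0.0862]] side [[0.4596 0.0902]]
big [0.5987 0.2625 0.0677] [0.0009 0.0009] topplane [[0.6009 0.264 ]] side [[0.6004 0.2688]]
[[0.6224 0.3514]
 [0.6074 0.3198]
 [0.5576 0.3438]
 [0.5726 0.3758]] [0.03503873 0.05528721 0.03537967 0.05545422] [np.float64(-0.4555974774009652), np.float64(-0.4494739606348312)]
side awl [[0.4055 0.2699]
 [0.4815 0.2694]
 [0.5163 0.2569]] iron [[0.5414 0.0606]
 [0.5978 0.0793]
 [0.6428 0.0877]]
top awl hend,bulbneck,ferrule,tip [[0.4046 0.2675]
 [0.4471 0.2654]
 [0.4846 0.2658]
 [0.5186 0.2636]] iron [[0.5396 0.0573]
 [0.5998 0.0742]
 [0.6433 0.0862]]
```

```bash
python3 - <<'E'
from ov import *
t=load('top0.npz');s=load('side0.npz')
def z(d,c,f): 
    x0,y0,x1,y1=c;return cv2.resize(d['image'][y0:y1,x0:x1,::-1],None,fx=f,fy=f,interpolation=cv2.INTER_NEAREST)
a=z(t,(130,198,155,253),10);b=z(t,(208,148,233,203),10)
cv2.imwrite('pics/za.png',np.hstack([a,b]))
a=z(s,(182,135,227,160),9);b=z(s,(250,158,292,188),9)
a=cv2.copyMakeBorder(a,0,b.shape[0]-a.shape[0],0,0,0);cv2.imwrite('pics/zas.png',np.hstack([a,b]))
E
```

```text
(no output)
```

View pics/za.png

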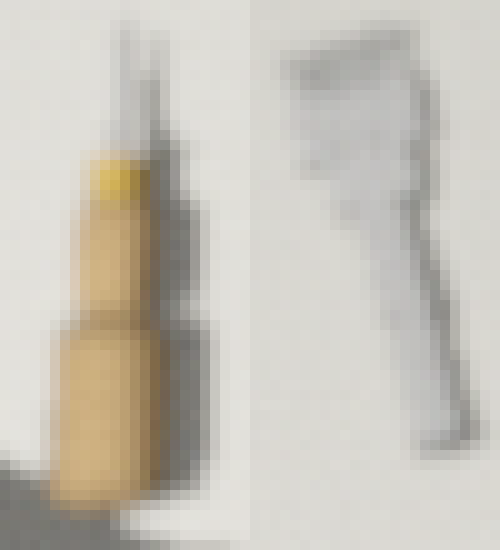

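View pics/zas.png

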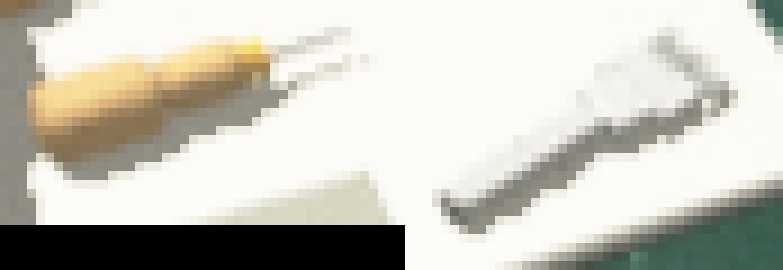

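The two views agree to about 4 mm in y. I take the mean pose of each piece: wax (.589,.349), spool (.460,.088), iron (.592,.073, yaw .267), awl (.463,.2655, yaw -.045). The tray outline fits both views. I'll check reachability, then start with the spool.

```bash
cat > act.py <<'E'
from plant import robot, monitor, cams, workorder
from h import *
from scipy.spatial.transform import Rotation as R
def rv(phi):
    c,s=np.cos(phi),np.sin(phi)
    return R.from_matrix(np.array([[s,0,c],[-c,0,s],[0,-1,0]])).as_rotvec()
TR=np.array([.514,-.1865]);TY=-.069
def tw(x,y): c,s=np.cos(TY),np.sin(TY);return TR+[c*x-s*y,s*x+c*y]
TIP=.173;HI=.36
def st(tag):
    s=monitor.sense();print(tag,'t',round(s['time_s'],2),'tcp',s['tcp_pos'].round(4) if hasattr(s['tcp_pos'],'round') else s['tcp_pos'],'gap',round(s['finger_gap'],4),'F',np.round(s['ft_force'],1),'q',np.round(s['joint_pos'],2))
def bestphi(xy,phi,z=HI):
    q0=np.array(monitor.sense()['joint_pos']);b=None
    for k in(-1,0,1,2):
        q=robot.solve_ik([*xy,z],rv(phi+k*np.pi))
        if q is not None and (b is None or abs(np.array(q)-q0).max()<b[0]-1e-3): b=(abs(np.array(q)-q0).max(),phi+k*np.pi,q)
    return b
def pick(xy,phi,tipz,open_,eff):
    b=bestphi(xy,phi);o=rv(b[1])
    robot.gripper_to(open_,eff)
    robot.move_ptp([*xy,HI],o); st('above')
    robot.servo_line([*xy,tipz+TIP+.03],feed=.25)
    print('stop',robot.servo_line([*xy,tipz+TIP],feed=.06,stop_force=8)); st('down')
    robot.gripper_to(0.0,eff); st('grip')
    robot.servo_line([*xy,HI],feed=.2); st('lift')
def place(xy,phi,tipz,open_,lift=True):
    b=bestphi(xy,phi);robot.move_ptp([*xy,HI],rv(b[1]))
    robot.servo_line([*xy,tipz+TIP+.03],feed=.2)
    print('stop',robot.servo_line([*xy,tipz+TIP],feed=.04,stop_force=6)); st('placed')
    robot.gripper_to(open_); st('open')
    robot.servo_line([*xy,HI],feed=.2); st('up')
def pic(n):
    for c in('top','side'):
        d=cams.read_camera(c);cv2.imwrite(f'pics/{c}_{n}.png',d['image'][...,::-1]);np.savez(f'{c}_{n}.npz',**d)
E
python3 - <<'E'
from act import *
st('0');print(rv(1.57),R.from_rotvec(monitor.sense()['orientation']).as_matrix().round(2))
for xy,phi,z in[((.46,.088),0,.2),((.435,.2665),-.045+1.571,.2),((.587,.072),.267+1.571,.19),((.589,.349),-.453+1.571,.2),(tw(.039,.077),0,.2),(tw(-.04,.007),TY,.2),(tw(0,-.079),TY+1.571,.2),(tw(.039,0),TY,.2)]:
    for zz in(HI,z):
        b=bestphi(xy,phi,zz);print(np.round(xy,3),b and (round(b[1],2),np.round(b[2],2)))
E
```

```text
0 t 0.1 tcp [0.2601 0.5954 0.4038] gap 0.0857 F [0.6 0.7 0.2] q [-1.2   0.47 -0.01  1.6   0.01  1.07 -0.06]
[-1.57079624e+00  6.25433599e-04 -6.25433599e-04] [[ 0.92 -0.    0.4 ]
 [-0.4  -0.    0.92]
 [ 0.   -1.   -0.  ]]
[0.46  0.088] (0.0, array([-0.67,  0.22,  0.47,  2.1 , -0.14,  0.84, -0.12]))
[0.46  0.088] (0.0, array([-0.53,  0.52,  0.33,  2.18, -0.35,  0.49,  0.07]))
[0.435 0.266] (1.53, array([-0.64,  0.29,  0.03,  1.99, -0.01,  0.87,  0.92]))
[0.435 0.266] (1.53, array([-0.61,  0.55, -0.  ,  2.07,  0.  ,  0.52,  0.91]))
[0.587 0.072] (-1.3, array([-0.67,  0.47,  0.64,  1.82, -0.34,  0.96, -1.18]))
[0.587 0.072] (-1.3, array([-0.58,  0.72,  0.54,  1.9 , -0.57,  0.68, -1.  ]))
[0.589 0.349] (1.12, array([-0.65,  0.57,  0.1 ,  1.55, -0.06,  1.02,  0.58]))
[0.589 0.349] (1.12, array([-0.63,  0.76,  0.07,  1.63, -0.07,  0.76,  0.59]))
[ 0.558 -0.112] (0.0, array([-0.39,  0.44,  0.68,  1.88, -0.34,  0.94,  0.45]))
[ 0.558 -0.112] (0.0, array([-0.18,  0.65,  0.42,  1.95, -0.43,  0.63,  0.51]))
[ 0.475 -0.177] (-0.07, array([-0.4 ,  0.36,  0.85,  2.03, -0.34,  0.9 ,  0.56]))
[ 0.475 -0.177] (-0.07, array([-0.23,  0.64,  0.65,  2.11, -0.68,  0.61,  0.84]))
[ 0.509 -0.265] (-1.64, array([-0.3 ,  0.54,  0.98,  1.88, -0.53,  1.  , -0.73]))
[ 0.509 -0.265] (-1.64, array([-0.21,  0.81,  0.86,  1.95, -0.87,  0.8 , -0.48]))
[ 0.553 -0.189] (-0.07, array([-0.38,  0.52,  0.88,  1.85, -0.48,  0.99,  0.63]))
[ 0.553 -0.189] (-0.07, array([-0.1 ,  0.68,  0.49,  1.91, -0.5 ,  0.67,  0.63]))
```

```bash
python3 - <<'E'
from act import *
pick((.46,.088),0,.025,.06,40)
pic('s1')
E
```

```text
above t 2.45 tcp [0.4601 0.0893 0.36  ] gap 0.0597 F [-0.  -0.1 -0.2] q [-0.68  0.23  0.47  2.1  -0.14  0.84 -0.12]
stop False
down t 3.77 tcp [0.46   0.0879 0.1978] gap 0.0601 F [ 0.7 -0.6 -0.2] q [-0.53  0.53  0.33  2.18 -0.36  0.48  0.07]
grip t 4.09 tcp [0.4602 0.088  0.1984] gap 0.0387 F [-0.5 -0.3  4.3] q [-0.53  0.53  0.33  2.18 -0.36  0.48  0.07]
lift t 5.05 tcp [0.4595 0.0881 0.3591] gap 0.0388 F [-0.5 -0.7 -0.3] q [-0.68  0.23  0.48  2.1  -0.14  0.84 -0.12]
```

View pics/side_s1.png

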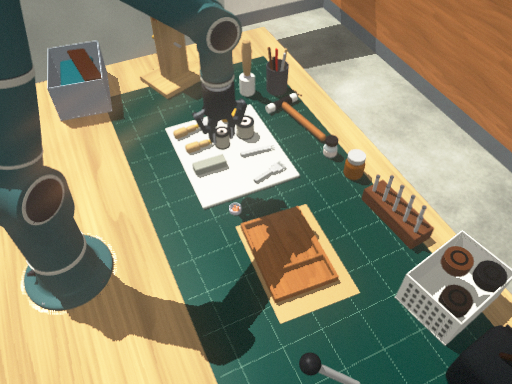

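The side view shows the spool hanging in the fingers near (222,132), with gap 38.7 mm, so the grip is good. Now I'll place it and then pick the awl.

```bash
python3 - <<'E'
from act import *
place(tw(.039,.077),0,.0205,.056)
pick((.435,.2665),-.045+np.pi/2,.016,.05,40)
pic('s2')
E
```

```text
stop True
placed t 7.54 tcp [ 0.558  -0.1124  0.1955] gap 0.039 F [-0.9  0.3  5.5] q [-0.2   0.66  0.44  1.95 -0.46  0.63  0.54]
open t 7.85 tcp [ 0.5575 -0.1121  0.1949] gap 0.0561 F [ 0.8  0.3 -0.4] q [-0.2   0.66  0.44  1.95 -0.46  0.63  0.54]
up t 8.82 tcp [ 0.5578 -0.1121  0.359 ] gap 0.0563 F [-0.2  0.1  0. ] q [-0.32  0.42  0.58  1.88 -0.28  0.93  0.4 ]
above t 10.53 tcp [0.4359 0.2653 0.36  ] gap 0.0503 F [-0.2  0.1 -0.7] q [-0.8   0.29  0.23  2.   -0.08  0.87  0.99]
stop False
down t 11.9 tcp [0.435  0.2665 0.1888] gap 0.0499 F [-0.7 -0.6  0.5] q [-0.74  0.58  0.16  2.08 -0.18  0.5   1.07]
grip t 12.24 tcp [0.4352 0.2666 0.1894] gap 0.0249 F [-1.1 -0.4  3.8] q [-0.74  0.57  0.16  2.08 -0.18  0.5   1.07]
lift t 13.25 tcp [0.4345 0.2663 0.3589] gap 0.0251 F [ 0.9  0.5 -0.1] q [-0.81  0.29  0.23  2.   -0.08  0.87  0.99]
```

View pics/side_s2.png

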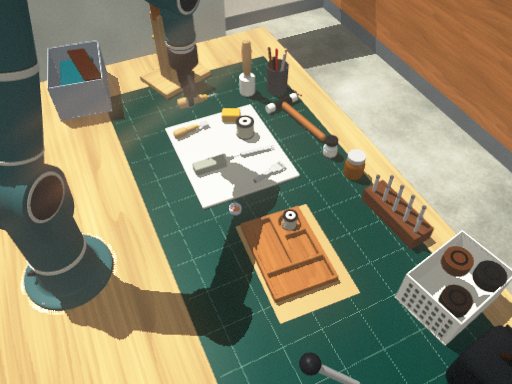

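View pics/top_s2.png

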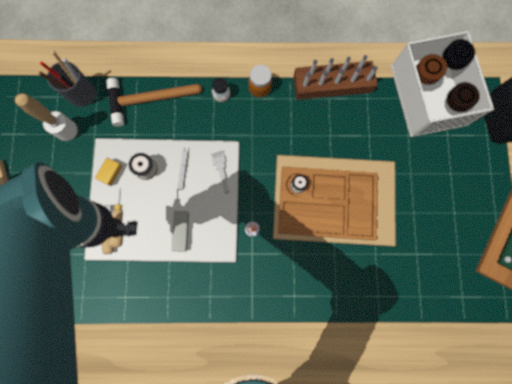

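The spool is upright in the round pocket at top px (299,183), and the awl is held level at about (116,222). Next I place the awl, then the iron.

```bash
python3 - <<'E'
from act import *
import act
xy=tw(-.04,.063)
act.bestphi=lambda xy,phi,z=HI:(0,phi,None)
place(xy,TY,.0115,.036)
pic('s3')
E
```

```text
stop True
placed t 16.35 tcp [ 0.4783 -0.1209  0.1864] gap 0.0251 F [-1.7  0.5  8. ] q [-0.24  0.62  0.52  2.13 -0.6   0.54  0.66]
open t 16.62 tcp [ 0.4779 -0.1206  0.1859] gap 0.0362 F [-0.2  0.5 -0.1] q [-0.24  0.62  0.52  2.14 -0.6   0.54  0.66]
up t 17.63 tcp [ 0.478  -0.1206  0.3591] gap 0.0358 F [ 0.7  0.2 -0.4] q [-0.48  0.32  0.79  2.06 -0.29  0.88  0.4 ]
```

View pics/side_s3.png

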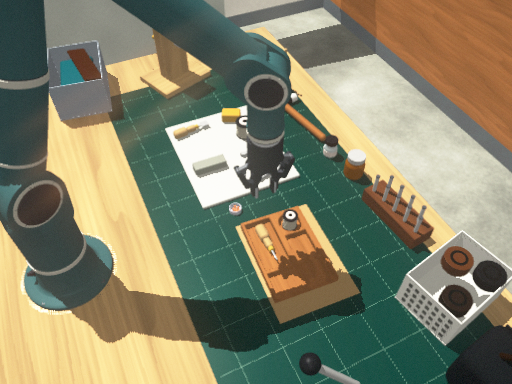

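View pics/top_s3.png

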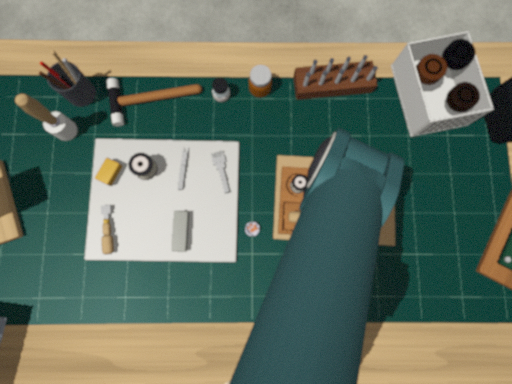

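The awl lies in the long pocket, side px (268,244). Next is the iron.

```bash
python3 - <<'E'
from act import *
pick((.587,.072),.267-np.pi/2,.0135,.036,40)
pic('s4')
E
```

```text
above t 19.2 tcp [0.5869 0.0711 0.3598] gap 0.0357 F [-0.2 -0.7  0. ] q [-0.4   0.42  0.29  1.81 -0.14  0.93  1.78]
stop False
down t 20.57 tcp [0.587  0.0719 0.1863] gap 0.036 F [-0.2  0.   0.5] q [-0.34  0.67  0.21  1.88 -0.23  0.61  1.86]
grip t 20.91 tcp [0.5872 0.0721 0.1869] gap 0.0105 F [-1.5  0.5  2.2] q [-0.34  0.67  0.21  1.88 -0.23  0.61  1.86]
lift t 21.93 tcp [0.5865 0.072  0.3588] gap 0.0106 F [ 0.2 -0.5 -0.8] q [-0.4   0.42  0.29  1.81 -0.15  0.93  1.79]
```

View pics/side_s4.png

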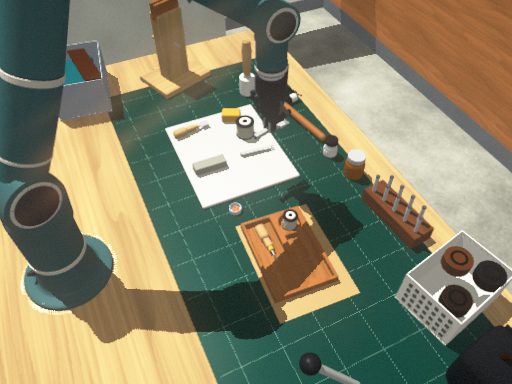

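View pics/top_s4.png

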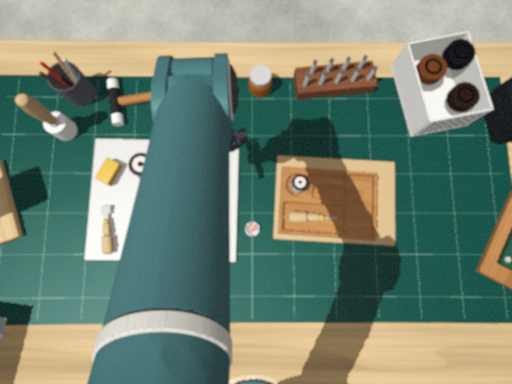

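The iron is held level near side px (268,128), and in the top view the awl lies at (315,217). Next I place the iron.

```bash
python3 - <<'E'
from act import *
import act
act.bestphi=lambda xy,phi,z=HI:(0,phi,None)
place(tw(-.005,-.079),TY+np.pi/2,.0095,.026)
pic('s5')
E
```

```text
stop True
placed t 24.9 tcp [ 0.5033 -0.2649  0.1839] gap 0.0108 F [-1.1  0.6  6.7] q [ 0.16  0.67  0.35  1.94 -0.38  0.59  2.26]
open t 25.2 tcp [ 0.5029 -0.2645  0.1832] gap 0.0257 F [0.8 0.1 0.2] q [ 0.16  0.67  0.35  1.95 -0.38  0.59  2.26]
up t 26.23 tcp [ 0.5032 -0.2646  0.359 ] gap 0.0263 F [ 0.6  0.7 -0.6] q [ 0.05  0.4   0.48  1.87 -0.23  0.92  2.13]
```

View pics/side_s5.png

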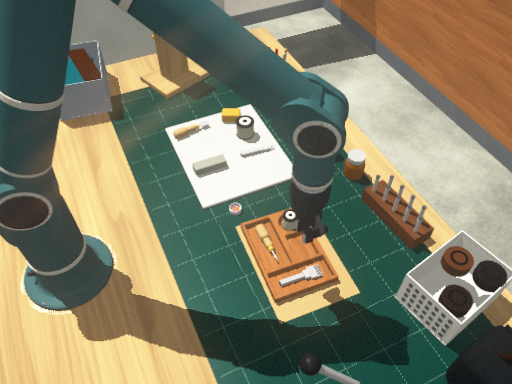

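The iron lies across the end pocket, side px (302,275). The wax is next.

```bash
python3 - <<'E'
from act import *
pick((.589,.349),-.453+np.pi/2,.025,.062,40)
place(tw(.039,0),TY,.0205,.052)
robot.move_ptp([.30,.45,.40],rv(1.16))
pic('s6'); st('away')
E
```

```text
above t 28.99 tcp [0.5897 0.3475 0.3601] gap 0.0618 F [0.4 0.2 0.3] q [-0.82  0.58  0.35  1.57 -0.22  1.03  0.7 ]
stop False
down t 30.32 tcp [0.589  0.349  0.1977] gap 0.0624 F [-0.3  0.7  0.4] q [-0.78  0.78  0.28  1.64 -0.29  0.77  0.75]
grip t 30.66 tcp [0.5893 0.3491 0.1986] gap 0.0371 F [ 0.8 -0.3  2.1] q [-0.78  0.78  0.28  1.64 -0.29  0.77  0.75]
lift t 31.62 tcp [0.5884 0.3488 0.3584] gap 0.037 F [-0.4  0.2 -0.4] q [-0.82  0.58  0.35  1.57 -0.22  1.03  0.7 ]
stop True
placed t 35.07 tcp [ 0.5527 -0.1891  0.1956] gap 0.0372 F [-1.1  1.   6.2] q [-0.18  0.72  0.6   1.92 -0.63  0.7   0.74]
open t 35.37 tcp [ 0.5523 -0.1887  0.1949] gap 0.0524 F [0.  0.6 0.1] q [-0.18  0.72  0.6   1.92 -0.63  0.7   0.74]
up t 36.34 tcp [ 0.5525 -0.1888  0.359 ] gap 0.0519 F [-0.3 -0.3  0.2] q [-0.32  0.5   0.79  1.85 -0.42  0.98  0.58]
away t 38.88 tcp [0.3008 0.4494 0.3999] gap 0.0519 F [-0.4 -0.2 -0.2] q [-1.33  0.29  0.35  1.9  -0.12  0.97  0.23]
```

View pics/side_s6.png

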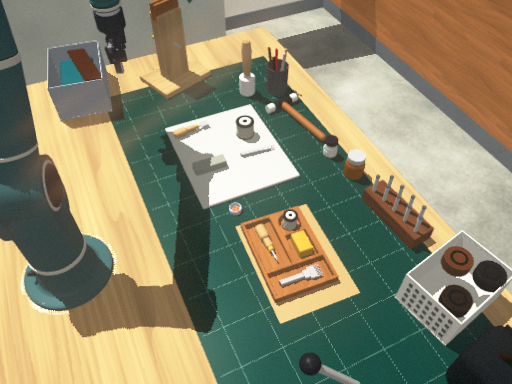

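View pics/top_s6.png

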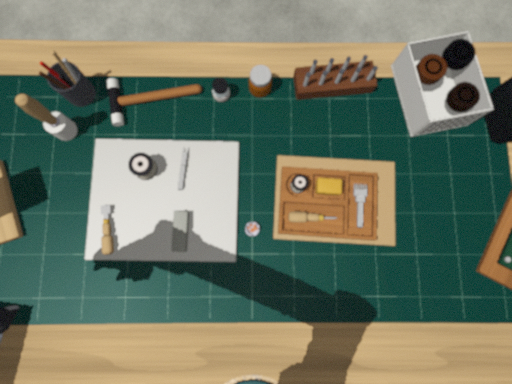

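All four pieces look seated. I'll overlay their ideal poses to measure any offsets.

```bash
python3 - <<'E'
from ov import *
from act import tw,TY
t=load('top_s6.npz');s=load('side_s6.npz')
I=[rt(*tw(.039,.077),0,circ(.02),.052),rt(*tw(.039,0),TY+np.pi/2,box(.06,.038),.037),rt(*tw(0,-.079),TY,iron,.018),rt(*tw(-.04,.035),TY-np.pi/2,awl,.019)]
overlay(t,I,(265,145,405,255),5,'pics/f_t.png');overlay(s,I,(230,195,370,315),5,'pics/f_s.png')
h=lambda d:cv2.cvtColor(d['image'],cv2.COLOR_RGB2GRAY).astype(int)
E
```

```text
(no output)
```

View pics/f_t.png

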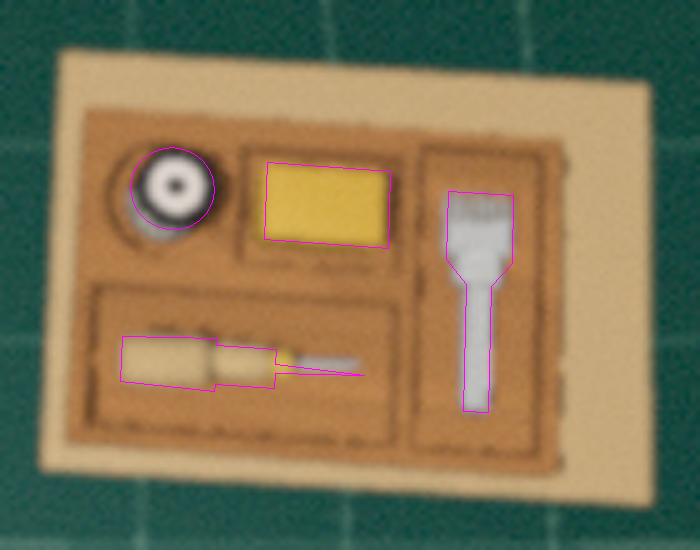

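View pics/f_s.png

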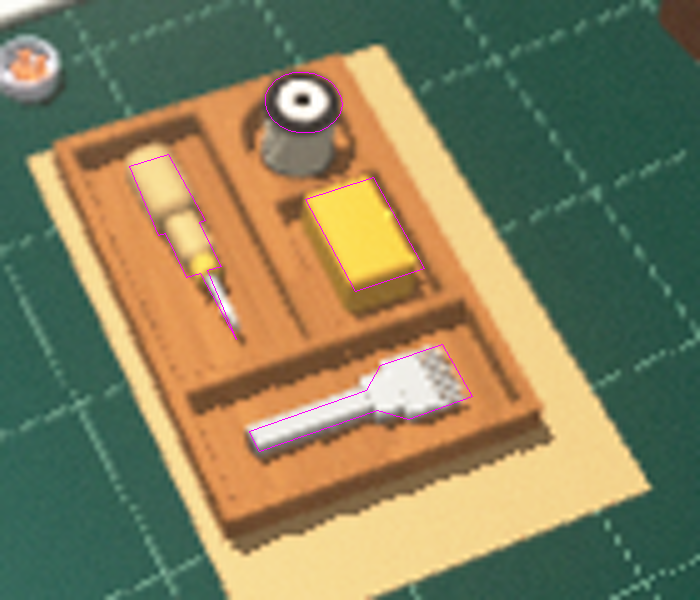

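Both overlays match within 1 px, about 2 mm, for all four pieces. The look-alikes sit at the same pixels as at the start: big spool (141,165), narrow iron (183,168), compound bar (180,230), knife (107,229). I'm handing in.

```bash
python3 -c "
from act import *
st('end');print(workorder.sign_off())"
```

```text
end t 38.88 tcp [0.3008 0.4494 0.3999] gap 0.0519 F [-0.4 -0.2 -0.2] q [-1.33  0.29  0.35  1.9  -0.12  0.97  0.23]
the job is handed in; nothing more can be done
None
```

I packed the small spool, awl, wide iron and wax into their own pockets, one grasp each, and handed the job in at about 39 s of the 99 s allowed.

- **Placement:** In the last top and side pictures, each piece matches the outline of its ideal pose within about 1 px (roughly 2 mm). Each descent stopped on light contact (5.5–8 N) within 1–2 mm of the expected floor height. I did not measure tilt separately, but all four pieces look seated flat or upright.
- **Look-alikes:** By eye, all four are still at the same pixel positions as at the start.
- **Robot:** The arm ended well clear of everything.
- **Disagreement:** At the start, the two cameras put the spools and wax 4–5 mm apart in y. I used positions between the two readings, and no grasp or placement needed correcting.

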